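Tip two crates, push the stamped one to the dispatch line

TASK

Two identical-looking white-painted wooden crates stand on the shop counter, and one of them has a stamp (a big dark disc) on its underside. Hook a fingertip in the slot in each crate's lid and tip the crate over towards the robot so that it lies on its near side, underside facing away from the robot. With both tipped over, push the stamped one away from the robot along the counter, still lying, until the middle of its leading bottom edge is on the dark dispatch line. Do not lift or carry a crate, leave the other crate lying where it was tipped, and leave the mug, the jar and the ring cone alone.

Things in the scene. Friction and masses are not known exactly. Their poses are not given: they have to be found in the camera images.
- crate_stamped: The stamped one, on the left or the right. Closed white-painted wooden crate 72 (x) x 110 (y) x 120 mm high, 0.28 to 0.56 kg, centre of mass near its middle. Origin: centre of its underside; z up as it starts; x away from the robot within 0.25 rad; near side is -x. 
- crate_plain: The other, its underside plain white. Closed white-painted wooden crate 72 (x) x 110 (y) x 120 mm high, 0.28 to 0.56 kg, centre of mass near its middle. Origin: centre of its underside; z up as it starts; x away from the robot within 0.25 rad; near side is -x. 
- crate_stamped_slot (a point): Middle of the slot's mouth in the stamped crate's lid, at (-7, 0, 120) mm in its frame. The slot is 44 mm (x) by 60 mm (y), 36 mm deep, with a 7 mm wall on its near side. That wall, pulled towards the robot with 1 to 3 N, tips the crate about its near bottom edge. It balances at about 0.55 rad; beyond that it falls onto its near side by itself.
- crate_plain_slot (a point): The same point on the plain crate, which tips in the same way.
- crate_stamped_edge (a point): Middle of the near bottom edge of the stamped crate, at (-36, 0, 0) mm in its frame. The crate turns about this edge; once tipped over it is the crate's leading bottom edge, towards the line, with the lid 120 mm nearer to the robot. The lid then stands upright, facing the robot, 72 mm high and solid over its full height for 25 mm at either end (the slot lies between).
- crate_plain_edge (a point): The same point on the plain crate.
- stamp (a point): Centre of the stamped crate's underside, where the stamp is: a dark disc, 66 mm across, with a bare white strip 8 by 44 mm (44 along the crate's y) through its middle. The plain crate has bare white paint there.
- line: The dispatch line: a flat dark strip on the counter beyond the crates, 50 mm wide (its x) and 620 mm long (its y), flush with the counter so that crates slide over it. Origin at its centre; x points away from the robot, yaw within 0.1 rad.
- mug: White mug, 80 mm across, 85 mm high, to the left. Origin under its centre.
- jar: Amber jar with a metal cap, 56 mm across, 70 mm high, to the right. Origin under its centre.
- ring_cone: White ceramic ring cone, 44 mm across its foot, 64 mm high, between the crates. Origin under its centre.
Not all that is in view belongs to the job. What is shaped like the crate_stamped but blue or green is not meant. What is shaped like the crate_plain but purple is not meant.

How it is judged:
On the way, in this order (a step that is already met when the one before it is completed fails the run):
1. both crates lie tipped over on their near sides (angle between crate_stamped's own z axis and vertical between 1.4 and 1.75 rad and height (world z) of each of crate_stamped_edge, crate_plain_edge below 0.012 m and angle between crate_plain's own z axis and vertical between 1.4 and 1.75 rad), for 0.2 s.
2. the stamped crate's leading edge reaches the dispatch line (x of crate_stamped_edge in the frame of line above -0.03 m), for 0.1 s.
At the end, for the whole second after the job is handed in: The middle of the stamped crate's leading bottom edge is within 30 mm of the strip's centre line and within its length; both crates lie at rest on their near sides (z axis 1.4 to 1.75 rad from vertical, that edge on the counter); the plain crate's edge is within 60 mm of its start (all of step 1 and x of crate_stamped_edge in the frame of line between -0.03 and 0.03 m and y of crate_stamped_edge in the frame of line between -0.31 and 0.31 m and distance of crate_plain_edge from where it was at the start of the episode below 0.06 m and linear speed of each of crate_stamped, crate_plain below 0.02 m/s); the robot touches nothing.
It fails at once if the stamped crate is lifted or carried: off the counter by more than 15 mm when level or lying, or higher than tipping can bring it (height (world z) of crate_stamped above 0.06 m or (angle between crate_stamped's own z axis and vertical below 0.15 rad and height (world z) of crate_stamped above 0.022 m) or (angle between crate_stamped's own z axis and vertical above 1.4 rad and height (world z) of crate_stamped above 0.051 m)).
It fails at once if the plain crate is lifted or carried: off the counter by more than 15 mm when level or lying, or higher than tipping can bring it (height (world z) of crate_plain above 0.06 m or (angle between crate_plain's own z axis and vertical below 0.15 rad and height (world z) of crate_plain above 0.022 m) or (angle between crate_plain's own z axis and vertical above 1.4 rad and height (world z) of crate_plain above 0.051 m)).
It fails at once if the mug is moved more than 30 mm or tipped (distance of mug from where it was at the start of the episode above 0.03 m or angle between mug's own z axis and vertical above 0.4 rad).
It fails at once if the jar is moved more than 30 mm or tipped (distance of jar from where it was at the start of the episode above 0.03 m or angle between jar's own z axis and vertical above 0.4 rad).
It fails at once if the ring_cone is moved more than 30 mm or tipped (distance of ring_cone from where it was at the start of the episode above 0.03 m or angle between ring_cone's own z axis and vertical above 0.4 rad).
It also fails if it takes over 67 s, if anything falls off the work surface, if the arm or the gripper's body presses on something with over 40 N, if the wrist force passes 120 N, or if a joint passes its speed limit or range.

ROBOT

A 6-joint arm with a two-finger parallel gripper is mounted at the origin on the work surface. World frame = base frame: x ahead of the robot, y to its left, z up, the work surface at z = 0. Lengths are in m, angles in rad, forces in N, time in s.
With the tool pointing down it reaches from about 0.25 to 0.85 m from the base axis. Payload 12.5 kg.
Tool frame: the origin (TCP) lies on the mounting face of the last link; the fingertips stand 186 mm ahead of it and the grasp point (between the pads) lies 167 mm ahead of it (manip.grip_point_offset is the distance from the TCP to the grasp point, in m); z points along the fingers, x is the direction in which the jaws open and shut, and the axes are right-handed (so a half turn about z gives the same grasp; the last joint's range is limited). The gripper opens to 93 mm and grips with 3 to 60 N. Pads are 15 mm wide; open, the fingers measure 128 mm over their backs; the gripper's body (75 mm by 188 mm) begins 65 mm behind the grasp point.
Start: joints at [-1.235, 0.351, 1.652, -0, 1.139, -0.085], TCP at [0.225, -0.502, 0.405] pointing down, gripper open.
Joint ranges: [-2.75, 2.75], [-0.79, 2.1], [0.01, 2.65], [-1.57, 4.71], [0.07, 3.14], [-2.87, 2.87]. Speed limits (rad/s): [2.22, 2.22, 2.79, 3.14, 3.14, 3.14].

INTERFACE

Orientations are given as a unit quaternion [w, x, y, z].
In Python, from bench import manip, viewer gives the robot as it stands.
- The arm moves only by the tool drive_tool, never from a script. Its argument "deltas" is a list of rows, each a list of 2 entries, a list of its own where there are three numbers: the shift along the tool's x, y, z in cm, then the turn about the tool's z in degrees. A call has exactly 10 rows; each row is the pose to reach, as a shift and turn from the pose measured when the call began, along the tool's axes at that moment; what a row does not reach only later rows make up. A row lasts 1/8 s, in which the tool goes at most 62.5 mm and 10.7 degrees, less where a joint would pass 70% of its speed; a pose out of reach is approached as far as the arm can. A call with a gripper value outside its range is refused whole. "hand" is the finger opening in cm, from 0 to 9.3, set as the call begins (left out, the last holds). The fingers move at their own pace and stop on an object; "newtons" is the grip in N (left out, the last holds). Time passes only in rows, so rows that repeat a pose let the fingers close, or fill a call up. It gives the time, the measured TCP pose, the force and the opening at its end, in the units of the state.
- manip.observe(): the state, without advancing time (a new reading comes with each control period).
- viewer.snapshot(name): name is "scene" or "top" or "wrist"; returns the picture (420x560x3 uint8, blue, green, red); there is no depth.
- viewer.get_calibration(name): a dict with "K" (3x3 intrinsics, pixels), "position" and "rotation" of the camera in the world. Camera axes: x right, y down, z forward; pixel columns grow to the right and rows downward; lengths in m; the calibration is good to about 2 mm. A picture is of the moment at which its call begins: read the wrist's pose just before it. get_calibration takes no time and is no camera call; for the wrist camera it gives the pose at the moment of the call.
- manip.finish_job(): hands the job in, once; it reports no verdict.
Trained networks look in the newest picture that a camera, given by its name, has taken for a name from the list of things; names that differ only in an ending like _2 or _b are one class to them, and where a whole thing is asked for, a point or a joint stands for the part that bears it (a point fixed in the world has none). Each returns a list of dicts, best first, with "score" (0 to 1); they miss things now and then, are a little off and sometimes report something else, mostly with a low value. They report only what shows in the picture. A call takes as long as a camera call. They do not tell look-alikes from the thing itself.
- viewer.search_frame(camera, target): "xyz" ([x, y, z] in m, in the coordinates of the camera as it stood for that picture, good to about 4 mm: the middle of the surface that is visible of it).
- viewer.regions_of(camera, target): "pixels" (420x560 bool, what is visible of it).
- viewer.spot_point(camera, target): "xyz" ([x, y, z] in m, in the coordinates of the camera as it stood for that picture, good to about 4 mm: a listed point, or the origin of a listed thing).
The state is a dict: "time_s": time; "joint_positions": joint angles; "joint_velocities": joint speeds; "joint_torque": joint torques, N m; "position": TCP position; "eef_rot": TCP orientation; "contact_force": force on the tool from outside, world axes, zero at the start; "wrist_torque": the same for the moment, N m; "opening": opening from 0.0 (shut) to 1.0 (fully open).
Only numpy, scipy, OpenCV 4.12 (cv2) and the standard library are available. Lean on these libraries where they do the work, as an engineer would, in place of code of your own. Each camera call takes 0.05 s, during which the arm holds its last target.

## Working session

There is one attempt and no reset: what is moved stays moved. The work goes in short steps, Python scripts to look and compute and a tool call to move; the robot and the scene stay as the last step left them, time stands still between calls to the robot, and variables do not carry over. Pictures are saved under pics/ and viewed, and the job is handed in when it is done.

Besides the shell and the picture viewer there is one more tool, called after "Request:" as a command line: name --argument value ..., lists and objects as JSON in quotes. drive_tool: Moves the arm, as the interface text tells. Its arguments: {"type":"object","properties":{"deltas":{"type":"array","items":{"type":"array"}},"hand":{"type":"number"},"newtons":{"type":"number"}},"required":["deltas"]}

```bash
ls; mkdir -p pics; cat > h.py <<'E'
import numpy as np, cv2
from bench import manip, viewer
def snap(cam,name):
    c=viewer.get_calibration(cam); im=viewer.snapshot(cam); cv2.imwrite('pics/'+name+'.png',im); return im,c
def w(c,p): return np.array(c['position'])+np.array(c['rotation'])@np.array(p)
def ray(c,uv,z):
    d=np.array(c['rotation'])@np.linalg.inv(np.array(c['K']))@np.array([uv[0],uv[1],1.]); p=np.array(c['position'])
    return p+d*(z-p[2])/d[2]
def proj(c,P):
    q=np.array(c['rotation']).T@(np.array(P)-np.array(c['position'])); q=np.array(c['K'])@q; return q[:2]/q[2]
E
python3 - <<'E'
from h import *
s=manip.observe(); print(s)
for cam in ['scene','top']:
    im,c=snap(cam,cam+'0'); print(cam,c)
    for t in ['crate_stamped_slot','crate_stamped_edge','crate_stamped','line','mug','jar','ring_cone']:
        for r in viewer.spot_point(cam,t)[:4]: print(cam,t,round(r['score'],2),np.round(w(c,r['xyz']),3),np.round(proj(c,w(c,r['xyz']))))
E
```

```text
pics
{'time_s': 0.0, 'joint_positions': array([-1.23460115e+00,  3.51237113e-01,  1.65245020e+00, -1.60355774e-05,
        1.13904978e+00, -8.46165294e-02]), 'joint_velocities': array([-0.0001522 ,  0.0003113 ,  0.00053533, -0.00023706,  0.00091306,
       -0.00040671]), 'joint_torque': array([-4.99369398e-04, -4.97322321e+01, -2.85251856e+01,  6.98843901e-02,
        2.55476078e-02, -1.10935580e-04]), 'position': array([ 0.22464579, -0.50188506,  0.40419089]), 'eef_rot': array([-3.44905727e-04,  8.39198173e-01, -5.43825430e-01, -4.56645086e-04]), 'contact_force': array([ 0.11734914, -0.19574841, -0.20232832]), 'wrist_torque': array([ 0.03746931,  0.00853688, -0.04620795]), 'opening': 0.999818039616033}
scene {'K': array([[513.23967539,   0.        , 289.35423228],
       [  0.        , 513.23967539, 205.93396643],
       [  0.        ,   0.        ,   1.        ]]), 'position': array([1.10602968, 0.4609753 , 1.00496441]), 'rotation': array([-0.13508032,  0.37696545,  0.86945911, -0.28929434])}Traceback (most recent call last):
  File "<stdin>", line 6, in <module>
  File "h.py", line 5, in w
    def w(c,p): return np.array(c['position'])+np.array(c['rotation'])@np.array(p)
                                               ~~~~~~~~~~~~~~~~~~~~~~~^~~~~~~~~~~~
ValueError: matmul: Input operand 1 has a mismatch in its core dimension 0, with gufunc signature (n?,k),(k,m?)->(n?,m?) (size 3 is different from 4)
```

```bash
cat > h.py <<'E'
import numpy as np, cv2
from scipy.spatial.transform import Rotation as R
from bench import manip, viewer
def rot(q): return R.from_quat(np.r_[q[1:],q[0]]).as_matrix()
def cal(cam):
    c=dict(viewer.get_calibration(cam)); c['R']=rot(np.array(c['rotation'])); c['p']=np.array(c['position']); c['K']=np.array(c['K']); return c
def snap(cam,name):
    c=cal(cam); im=viewer.snapshot(cam); cv2.imwrite('pics/'+name+'.png',im); return im,c
def w(c,p): return c['p']+c['R']@np.array(p)
def ray(c,uv,z):
    d=c['R']@np.linalg.inv(c['K'])@np.array([uv[0],uv[1],1.]); p=c['p']
    return p+d*(z-p[2])/d[2]
def proj(c,P):
    q=c['K']@(c['R'].T@(np.array(P)-c['p'])); return q[:2]/q[2]
E
python3 - <<'E'
from h import *
for cam in ['scene','top']:
    im,c=snap(cam,cam+'0'); print(cam,c['p'])
    for t in ['crate_stamped_slot','crate_stamped_edge','crate_stamped','line','mug','jar','ring_cone']:
        for r in viewer.spot_point(cam,t)[:4]: print(cam,t,round(r['score'],2),np.round(w(c,r['xyz']),3),np.round(proj(c,w(c,r['xyz']))))
E
```

```text
scene [1.10602968 0.4609753  1.00496441]
scene crate_stamped_slot 0.71 [0.685 0.366 0.121] [400. 338.]
scene crate_stamped_slot 0.69 [0.397 0.268 0.12 ] [441. 215.]
scene crate_stamped_edge 0.82 [0.421 0.291 0.001] [430. 258.]
scene crate_stamped 0.87 [0.604 0.136 0.001] [328. 268.]
scene crate_stamped 0.87 [0.389 0.263 0.   ] [428. 242.]
scene crate_stamped 0.76 [0.699 0.369 0.002] [386. 368.]
scene line 0.61 [ 0.779  0.023 -0.002] [236. 288.]
scene mug 0.81 [0.532 0.38  0.004] [437. 314.]
scene mug 0.61 [ 0.783  0.018 -0.001] [233. 288.]
scene jar 0.88 [ 0.552 -0.361  0.   ] [199. 145.]
scene ring_cone 0.79 [0.603 0.007 0.002] [286. 234.]
top [ 0.35150658 -0.00631092  1.28246686]
top crate_stamped_slot 0.82 [0.602 0.139 0.119] [233. 189.]
top crate_stamped_slot 0.7 [0.694 0.369 0.12 ] [154. 156.]
top crate_stamped_slot 0.6 [0.406 0.271 0.122] [182. 258.]
top crate_stamped_edge 0.86 [ 0.423  0.289 -0.001] [186. 255.]
top crate_stamped_edge 0.7 [0.668 0.356 0.003] [168. 175.]
top crate_stamped_edge 0.67 [ 0.578  0.131 -0.   ] [240. 205.]
top crate_stamped 0.97 [0.704 0.374 0.001] [164. 164.]
top crate_stamped 0.59 [0.601 0.137 0.002] [238. 197.]
top crate_stamped 0.57 [0.4   0.264 0.001] [194. 262.]
top crate_stamped 0.49 [ 0.537  0.376 -0.002] [160. 217.]
top line 0.62 [0.789 0.021 0.002] [277. 139.]
top mug 0.75 [0.539 0.374 0.   ] [160. 216.]
top jar 0.63 [ 0.556 -0.358  0.002] [401. 215.]
top jar 0.26 [0.79  0.021 0.001] [277. 139.]
top ring_cone 0.74 [0.605 0.012 0.007] [279. 196.]
```

```bash
python3 -c "
import cv2;a=cv2.imread('pics/scene0.png');b=cv2.imread('pics/top0.png')
print(a.shape,b.shape)"
```

```text
(420, 560, 3) (420, 560, 3)
```

View pics/scene0.png

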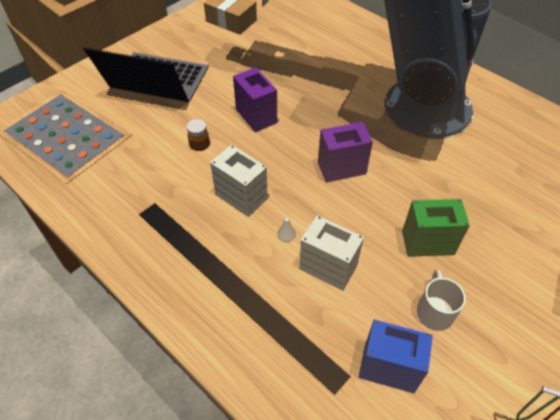

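View pics/top0.png

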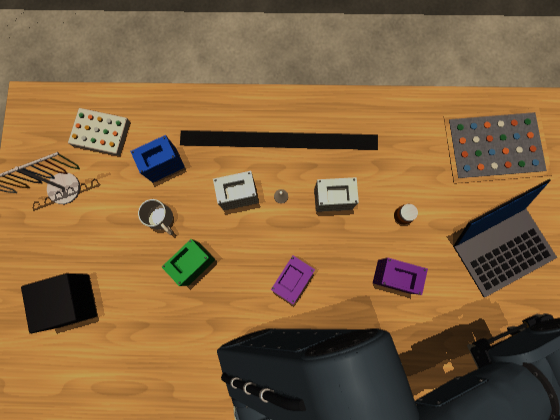

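The scene view shows two white crates: the left one at (331,250) and the right one at (240,180). The ring cone sits between them at (286,230) and the dark line lies beyond. In the top view the white lids are at (235,190) and (337,195), and the line runs from (181,138) to (377,142).

```bash
python3 - <<'E'
from h import *
c=cal('top')
for t in ['crate_plain_slot','crate_plain_edge','crate_plain']:
    for r in viewer.spot_point('top',t)[:5]: print(t,round(r['score'],2),np.round(w(c,r['xyz']),3))
im=cv2.imread('pics/top0.png')
for r in viewer.regions_of('top','line')[:2]:
    m=r['pixels'].astype(np.uint8); 
    P=np.array([ray(c,(u,v),0)[:2] for v,u in zip(*np.nonzero(m))]);mu=P.mean(0);e,V=np.linalg.eigh(np.cov(P.T)); print('line',r['score'],mu,V[:,1],np.arctan2(-V[0,1],V[1,1]))
cv2.imwrite('pics/crop0.png',cv2.resize(im[160:225,205:370],None,fx=4.8,fy=4.8,interpolation=cv2.INTER_CUBIC))
E
```

```text
crate_plain_slot 0.9 [ 0.593 -0.152  0.123]
crate_plain_slot 0.82 [ 0.366 -0.329  0.119]
crate_plain_slot 0.72 [ 0.363 -0.023  0.117]
crate_plain_edge 0.78 [ 0.338 -0.322  0.001]
crate_plain_edge 0.74 [ 0.565 -0.156 -0.001]
crate_plain 0.8 [ 0.372 -0.332 -0.003]
crate_plain 0.75 [ 0.599 -0.151  0.   ]
crate_plain 0.71 [ 0.352 -0.023  0.001]
line 0.68 [0.78934593 0.01764683] [0.007264   0.99997362] -0.007264064065293907
```

View pics/crop0.png

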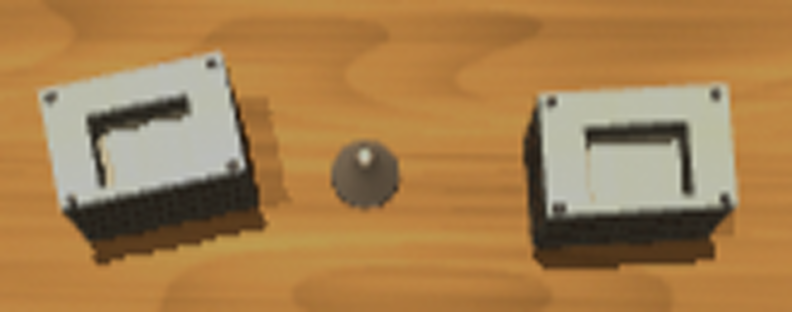

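```bash
cat >> h.py <<'E'
def lid(c,crn,z=0.12):
    P=np.array([ray(c,(u/4.8+205-.5+.1,v/4.8+160-.5+.1),z)[:2] for u,v in crn]) # fl,fr,nr,nl
    fl,fr,nr,nl=P
    yd=(fl+nl-fr-nr)/2; xd=(fl+fr-nl-nr)/2
    yaw=np.arctan2(-yd[0],yd[1]); 
    return P.mean(0),np.linalg.norm(xd),np.linalg.norm(yd),yaw,np.arctan2(xd[1],xd[0])
def goal(tip,yaw,):
    """rows deltas: desired fingertip xyz (world), tool x axis along crate -y/+y (yaw of crate)"""
    s=manip.observe(); Rm=rot(s['eef_rot']); p=s['position']
    d=Rm.T@(np.array(tip)+[0,0,.186]-p)*100
    out=None
    for s_ in (1,-1):
        t=s_*np.array([-np.sin(yaw),np.cos(yaw),0])
        v=Rm.T@t; a=np.degrees(np.arctan2(v[1],v[0]))
        if out is None or abs(a)<abs(out): out=a
    return np.round(d,2),round(out,1)
E
python3 - <<'E'
from h import *
c=cal('top')
print(lid(c,[(42,92),(220,52),(243,178),(68,208)]))
print(lid(c,[(540,95),(728,85),(737,208),(545,220)]))
s=manip.observe();print(rot(s['eef_rot']).round(3))
E
```

```text
(array([0.60659343, 0.13562645]), np.float64(0.07378045150971518), np.float64(0.1046361227903775), np.float64(0.2184498716076648), np.float64(0.2327792284098605))
(array([ 0.60008496, -0.15125695]), np.float64(0.0733180405289392), np.float64(0.10995827798538202), np.float64(0.07684901102752169), np.float64(0.05207320126210913))
[[ 0.409 -0.913 -0.   ]
 [-0.913 -0.409  0.   ]
 [-0.     0.    -1.   ]]
```

```bash
python3 - <<'E'
from h import *
print(goal([0.593,-0.152,0.17],0.065), goal([0.593,-0.152,0.10],0.065))
E
```

```text
(array([-16.9 , -47.91,   4.87]), np.float64(20.4)) (array([-16.9 , -47.91,  11.87]), np.float64(20.4))
```

Request:
drive_tool --deltas '[[[-0.8,-2.4,0],1],[[-2.5,-7.2,0],4],[[-4.5,-12.8,0.5],7],[[-6.6,-18.8,1.0],10],[[-8.8,-25,1.5],13],[[-11,-31.2,2.5],16],[[-13.2,-37.4,3.5],18],[[-15.2,-43,4.5],20],[[-16.4,-46.5,4.9],20.4],[[-16.9,-47.9,4.9],20.4]]' --hand 0 --newtons 10

```text
time_s: 2.35
position: [0.5941, -0.1502, 0.355]
eef_rot: [0.0, 0.73, -0.683, -0.0]
contact_force: [-0.5, -0.3, 0.5]
opening: 0.011
```

```bash
python3 - <<'E'
from h import *
print(manip.observe()['position'],manip.observe()['contact_force'],manip.observe()['opening'])
im,c=snap('wrist','w1'); 
for r in viewer.spot_point('wrist','crate_plain_slot')[:3]: print(r['score'],w(c,r['xyz']),proj(c,w(c,r['xyz'])))
print(goal([0.593,-0.152,0.17],0.065), goal([0.593,-0.152,0.10],0.065))
print(proj(c,manip.observe()['position']+np.array([0,0,-.186])),proj(c,manip.observe()['position']+np.array([0,0,-.186-.05])))
E
```

```text
[ 0.59409735 -0.15016553  0.35500439] [-0.4845562  -0.25293223  0.50152899] 0.011189182141576636
0.68 [ 0.59549878 -0.15553832  0.12148178] [296.14487815 236.70563543]
(array([ 0.05,  0.03, -0.04]), np.float64(0.1)) (array([0.05, 0.03, 6.96]), np.float64(0.1))
[290.81229345 270.87628555] [290.17219047 238.27094136]
```

View pics/w1.png

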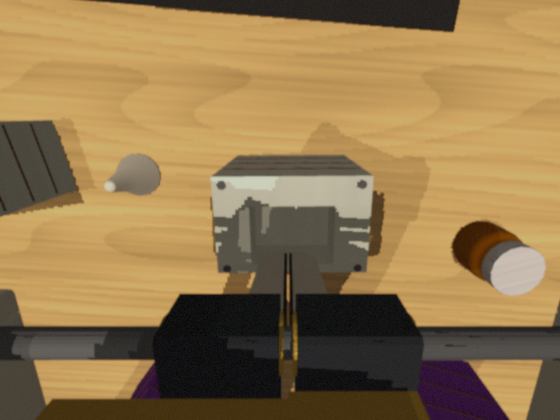

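The wrist view shows the white lid centred at (292,222) and its slot at about (290,232). The fingertips line up with it once extended to lid height, near (290,238). I'll go down into the slot.

Request:
drive_tool --deltas '[[[0,0,0.5],0],[[0,0,1.5],0],[[0,0,2.6],0],[[0,0,3.7],0],[[0,0,4.8],0],[[0,0,5.8],0],[[0,0,6.5],0],[[0,0,7.0],0],[[0,0,7.0],0],[[0,0,7.0],0]]'

```text
time_s: 3.7
position: [0.5934, -0.1515, 0.2859]
eef_rot: [-0.0, 0.73, -0.683, 0.0]
contact_force: [-0.3, 0.6, -0.4]
opening: 0.003
```

Request:
drive_tool --deltas '[[[0,0.4,0],0],[[0,0.9,0],0],[[0,1.4,0],0],[[0,2.0,0],0],[[0,2.6,0],0],[[0,3.2,0],0],[[0,3.8,0],0],[[0,4.4,0],0],[[0,5.0,0],0],[[0,5.3,0],0]]'

```text
time_s: 4.95
position: [0.5401, -0.155, 0.2859]
eef_rot: [0.0, 0.73, -0.683, 0.0]
contact_force: [0.4, 0.2, 0.2]
opening: 0.004
```

```bash
python3 - <<'E'
from h import *
print(manip.observe()['position'],manip.observe()['contact_force'])
im,c=snap('scene','s1'); cv2.imwrite('pics/s1c.png',cv2.resize(im[60:320,150:450],None,fx=2.3,fy=2.3))
E
```

```text
[ 0.54008494 -0.1550191   0.28589876] [0.36266021 0.21080143 0.20626355]
```

View pics/s1c.png

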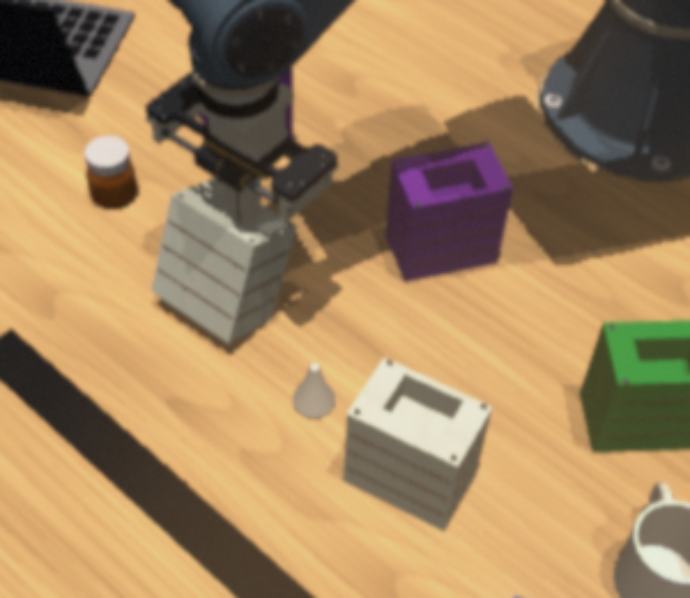

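The right crate (crop, (225,270)) is tilted by about 0.3 rad and hooked cleanly. I'll pull past balance, then lift the finger out.

Request:
drive_tool --deltas '[[[0,0.6,0],0],[[0,1.2,0],0],[[0,1.8,0],0],[[0,2.4,0],0],[[0,3.0,0],0],[[0,3.5,0],0],[[0,4.0,0],0],[[0,4.3,-3.0],0],[[0,4.3,-7.0],0],[[0,4.3,-10.0],0]]'

```text
time_s: 6.25
position: [0.4969, -0.1579, 0.3875]
eef_rot: [-0.0, 0.73, -0.683, 0.001]
contact_force: [0.1, 1.0, -0.6]
opening: 0.008
```

```bash
python3 - <<'E'
from h import *
print(manip.observe()['position'],manip.observe()['contact_force'])
im,c=snap('scene','s2'); cv2.imwrite('pics/s2c.png',cv2.resize(im[60:320,150:450],None,fx=2.3,fy=2.3))
print(goal([0.598,0.135,0.2],0.22),goal([0.598,0.135,0.17],0.22))
E
```

```text
[ 0.49693766 -0.15788421  0.38749507] [ 0.13522642  0.99377084 -0.56944689]
(array([-28.58, -11.96,   0.48]), np.float64(-8.8)) (array([-28.59, -11.95,   3.48]), np.float64(-8.8))
```

View pics/s2c.png

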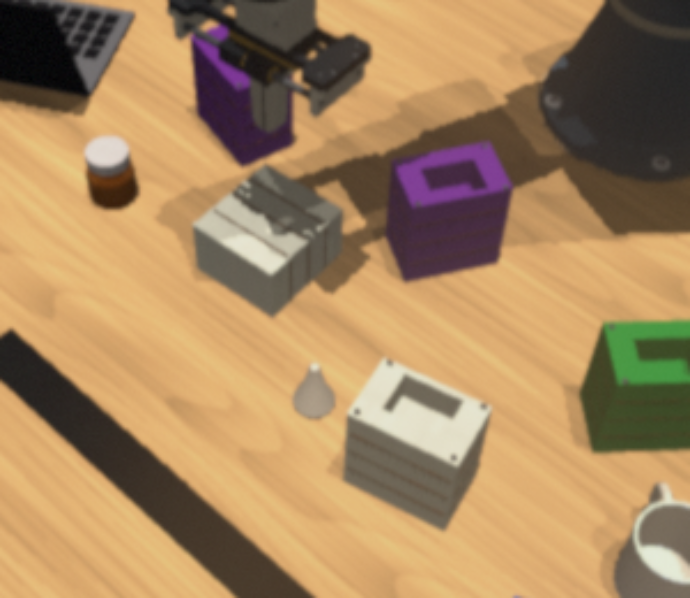

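The right crate now lies on its near side. Its underside (crop, (235,260)) is plain white, so the left one should carry the stamp. Next, the left crate.

Request:
drive_tool --deltas '[[[-1.5,-0.6,0],-1],[[-4.5,-1.9,0],-2],[[-8.5,-3.6,0],-3],[[-12.5,-5.3,0.5],-5],[[-16.5,-7.0,1.0],-6],[[-20.5,-8.6,1.5],-7],[[-24,-10.1,2.2],-8],[[-26.8,-11.3,2.9],-8.8],[[-28.2,-11.8,3.4],-8.8],[[-28.6,-12,3.5],-8.8]]'

```text
time_s: 7.55
position: [0.5982, 0.1359, 0.3548]
eef_rot: [-0.0, 0.781, -0.625, 0.002]
contact_force: [0.1, -0.3, 0.0]
opening: 0.0
```

```bash
python3 - <<'E'
from h import *
im,c=snap('wrist','w2'); 
for r in viewer.spot_point('wrist','crate_stamped_slot')[:3]: print(r['score'],w(c,r['xyz']),proj(c,w(c,r['xyz'])))
p=manip.observe()['position'];print(p,goal([0.598,0.135,0.10],0.22))
print(proj(c,p+np.array([0,0,-.186-.05])))
E
```

```text
0.8 [0.60376623 0.13551374 0.12001603] [288.92247356 231.73342788]
[0.59837989 0.1349822  0.35554212] (array([-0.04,  0.07,  6.95]), np.float64(-0.0))
[287.97872945 238.58761704]
```

View pics/w2.png

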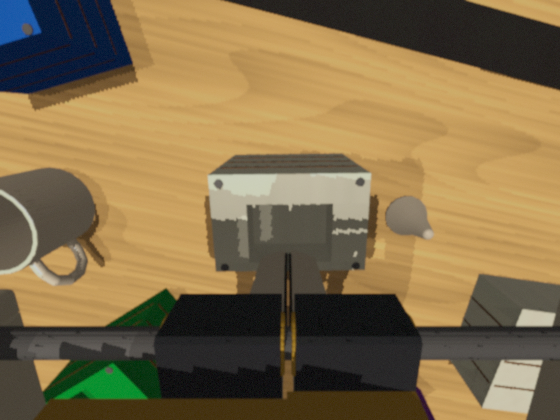

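The lid is square in the view with its slot at about (290,230), and the finger axis meets it at (288,238). Going down with a 2 mm shift away from the robot.

Request:
drive_tool --deltas '[[[0,-0.1,0.5],0],[[0,-0.2,1.5],0],[[0,-0.2,2.6],0],[[0,-0.2,3.7],0],[[0,-0.2,4.8],0],[[0,-0.2,5.8],0],[[0,-0.2,6.5],0],[[0,-0.2,7.0],0],[[0,-0.2,7.0],0],[[0,-0.2,7.0],0]]'

```text
time_s: 8.9
position: [0.6008, 0.1353, 0.2859]
eef_rot: [-0.001, 0.78, -0.625, 0.003]
contact_force: [-0.0, 0.4, 0.8]
opening: 0.007
```

Request:
drive_tool --deltas '[[[0,0.4,0],0],[[0,0.9,0],0],[[0,1.4,0],0],[[0,2.0,0],0],[[0,2.6,0],0],[[0,3.2,0],0],[[0,3.8,0],0],[[0,4.4,0],0],[[0,5.0,0],0],[[0,5.3,0],0]]'

```text
time_s: 10.15
position: [0.5487, 0.1237, 0.2856]
eef_rot: [-0.001, 0.78, -0.625, 0.003]
contact_force: [1.2, -0.4, -0.1]
opening: 0.006
```

```bash
python3 - <<'E'
from h import *
print(manip.observe()['position'],manip.observe()['contact_force'])
im,c=snap('scene','s3'); cv2.imwrite('pics/s3c.png',cv2.resize(im[60:320,150:450],None,fx=2.3,fy=2.3))
E
```

```text
[0.54868133 0.12365732 0.28561108] [ 1.1636523  -0.35942984 -0.08805899]
```

View pics/s3c.png

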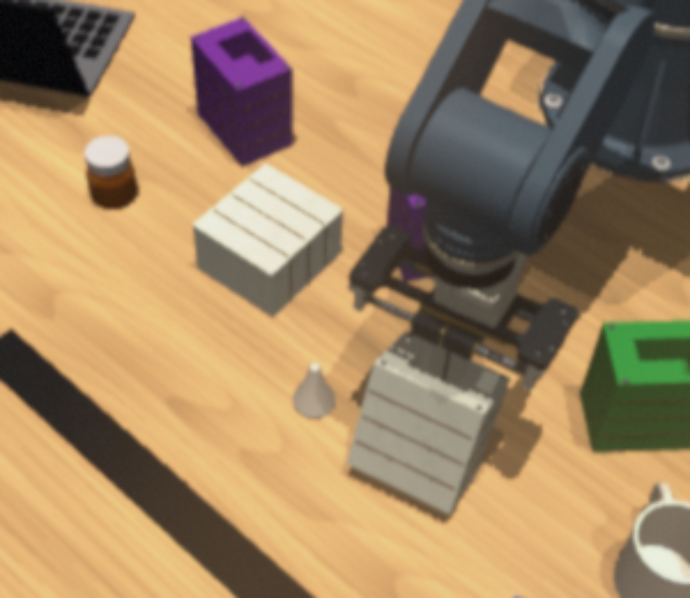

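The left crate is tilted the same way (crop, (425,440)). Same finish.

Request:
drive_tool --deltas '[[[0,0.6,0],0],[[0,1.2,0],0],[[0,1.8,0],0],[[0,2.4,0],0],[[0,3.0,0],0],[[0,3.6,0],0],[[0,4.1,0],0],[[0,4.4,-3.0],0],[[0,4.4,-7.0],0],[[0,4.4,-10.0],0]]'

```text
time_s: 11.45
position: [0.505, 0.1143, 0.387]
eef_rot: [-0.001, 0.78, -0.625, 0.003]
contact_force: [0.5, -1.2, -0.9]
opening: -0.0
```

```bash
python3 - <<'E'
from h import *
print(manip.observe()['position'],manip.observe()['contact_force'])
im,c=snap('scene','s4'); cv2.imwrite('pics/s4c.png',cv2.resize(im[60:320,150:450],None,fx=2.3,fy=2.3))
for t in ['crate_stamped_edge','stamp','crate_stamped_slot','crate_stamped','crate_plain_edge','stamp']:
    for r in viewer.spot_point('scene',t)[:3]: print(t,round(r['score'],2),w(c,r['xyz']).round(3),proj(c,w(c,r['xyz'])).round())
im,c=snap('top','t4'); cv2.imwrite('pics/t4c.png',cv2.resize(im[120:285,150:400],None,fx=3,fy=3))
for t in ['crate_stamped_edge','crate_stamped']:
    for r in viewer.spot_point('top',t)[:3]: print(t,round(r['score'],2),w(c,r['xyz']).round(3),proj(c,w(c,r['xyz'])).round())
E
```

```text
[0.50495369 0.11425475 0.3869842 ] [ 0.4802022  -1.19483834 -0.92064285]
crate_stamped_edge 0.84 [0.423 0.293 0.004] [431. 258.]
crate_stamped_edge 0.7 [0.564 0.125 0.002] [335. 254.]
stamp 0.84 [0.395 0.261 0.002] [426. 243.]
stamp 0.73 [0.563 0.13  0.036] [338. 246.]
stamp 0.61 [0.695 0.371 0.   ] [388. 367.]
crate_stamped_slot 0.82 [0.689 0.366 0.12 ] [399. 340.]
crate_stamped_slot 0.81 [0.396 0.269 0.124] [442. 214.]
crate_stamped 0.95 [0.388 0.263 0.002] [428. 242.]
crate_stamped 0.7 [0.561 0.127 0.038] [338. 245.]
crate_stamped 0.65 [0.698 0.371 0.003] [387. 368.]
crate_plain_edge 0.97 [ 0.331 -0.319 -0.   ] [268. 112.]
crate_plain_edge 0.9 [ 0.556 -0.155  0.003] [252. 186.]
crate_plain_edge 0.61 [0.372 0.002 0.003] [346. 179.]
stamp 0.84 [0.395 0.261 0.002] [426. 243.]
stamp 0.73 [0.563 0.13  0.036] [338. 246.]
stamp 0.61 [0.695 0.371 0.   ] [388. 367.]
crate_stamped_edge 0.75 [0.67  0.357 0.004] [168. 174.]
crate_stamped_edge 0.28 [0.609 0.011 0.008] [280. 195.]
crate_stamped 0.87 [0.399 0.264 0.   ] [194. 263.]
crate_stamped 0.63 [0.703 0.373 0.001] [164. 164.]
crate_stamped 0.16 [0.788 0.019 0.003] [278. 139.]
```

View pics/s4c.png

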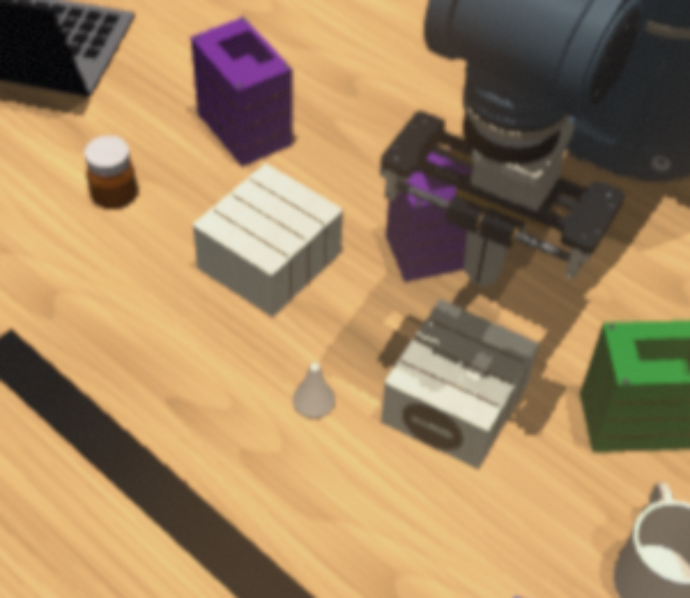

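View pics/t4c.png

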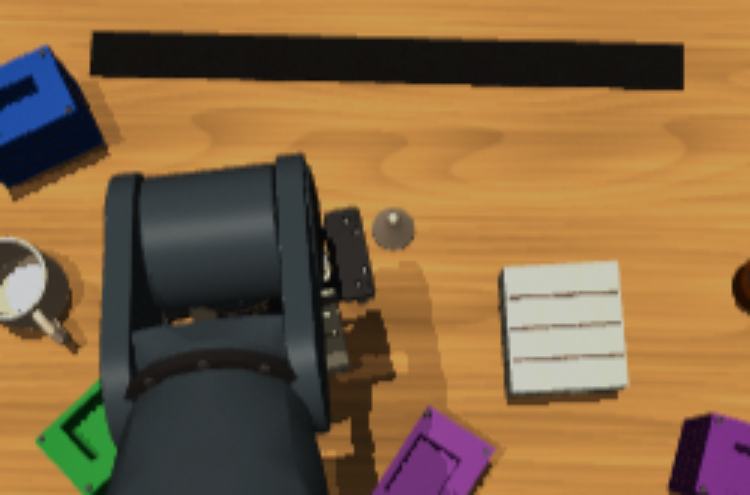

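The scene view shows the stamp on the left crate's underside (crop, (432,425)), now facing away from the robot. Both crates lie on their near sides. Next I'll open the hand to 7 cm and move behind the left crate's lid.

```bash
python3 - <<'E'
from h import *
c=cal('top')
for u,v in [(430,407),(495,450)]: print(ray(c,(150+u/3,120+v/3),.12))
print(goal([0.412,0.093,0.18],0.22))
E
```

```text
[ 0.41941929 -0.03157493  0.12      ]
[ 0.38221297 -0.09043208  0.12      ]
(array([0.04, 9.55, 1.83]), np.float64(-0.0))
```

Request:
drive_tool --deltas '[[[0,0.7,0],0],[[0,2.0,0],0],[[0,3.5,0],0],[[0,5.0,0],0],[[0,6.5,0.4],0],[[0,7.8,0.8],0],[[0,8.8,1.3],0],[[0,9.4,1.7],0],[[0,9.5,1.8],0],[[0,9.5,1.8],0]]' --hand 7.0

```text
time_s: 13.2
position: [0.4126, 0.0935, 0.3663]
eef_rot: [-0.0, 0.78, -0.625, 0.002]
contact_force: [-0.2, -1.0, -0.2]
opening: 0.754
```

```bash
python3 - <<'E'
from h import *
s=manip.observe();print(s['position'],s['contact_force'],s['opening'])
im,c=snap('wrist','w5')
for r in viewer.spot_point('wrist','crate_stamped_edge')[:3]: print(round(r['score'],2),w(c,r['xyz']).round(3),proj(c,w(c,r['xyz'])).round())
im,c=snap('top','t5'); cv2.imwrite('pics/t5c.png',cv2.resize(im[120:285,150:400],None,fx=3,fy=3))
print(goal([0.412,0.093,0.042],0.22))
E
```

```text
[0.41263441 0.09352619 0.36631954] [-0.17691329 -0.98779912 -0.22850423] 0.7537903714749156
(array([-1.000e-02,  1.200e-01,  1.384e+01]), np.float64(-0.0))
```

View pics/w5.png

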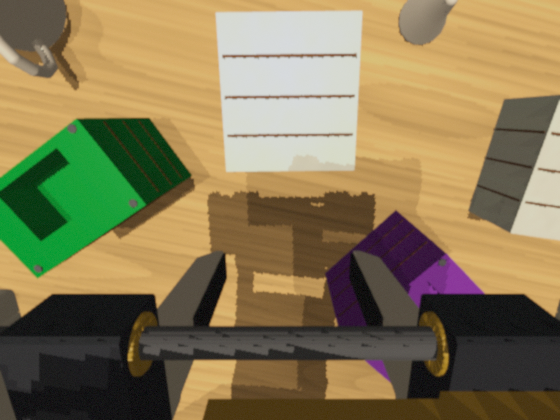

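View pics/t5c.png

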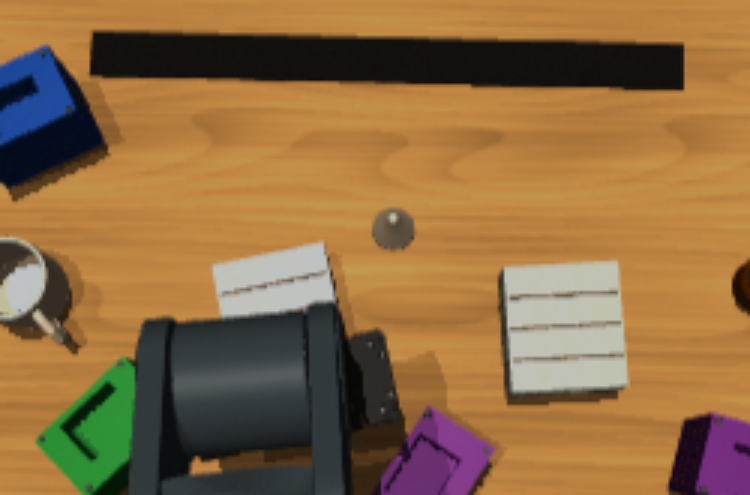

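```bash
python3 - <<'E'
from h import *
c=cal('wrist')
for uv in [(217,12),(361,12),(355,171),(226,171)]: print('top',ray(c,uv,.072).round(3))
print('purple floor corners',ray(c,(327,273),0).round(3),ray(c,(398,212),0).round(3),ray(c,(398,212),.12).round(3),ray(c,(443,262),.12).round(3),ray(c,(327,273),.12).round(3))
s=manip.observe();t=np.array([-np.sin(.22),np.cos(.22),0]);f=np.array([np.cos(.22),np.sin(.22),0])
for a in (-.0525,-.035,.035,.0525):
  for b in (-.008,.008): print(a,b,(s['position']+a*t+b*f)[:2].round(3))
E
```

```text
top [0.555 0.179 0.072]
top [0.579 0.074 0.072]
top [0.463 0.045 0.072]
top [0.439 0.152 0.072]
purple floor corners [0.33  0.026 0.   ] [ 0.421 -0.033  0.   ] [0.446 0.018 0.12 ] [ 0.416 -0.029  0.12 ] [0.387 0.056 0.12 ]
-0.0525 -0.008 [0.416 0.041]
-0.0525 0.008 [0.432 0.044]
-0.035 -0.008 [0.412 0.058]
-0.035 0.008 [0.428 0.061]
0.035 -0.008 [0.397 0.126]
0.035 0.008 [0.413 0.129]
0.0525 -0.008 [0.393 0.143]
0.0525 0.008 [0.409 0.147]
```

The wrist view shows the lying crate's top face with corners (217,12), (361,12), (355,171) and (226,171). That gives yaw 0.225 and the leading edge at (0.567, 0.127). The purple crate is clear of the right finger. I'll go down with the tip at 42 mm, so the gripper body stays above 120 mm.

Request:
drive_tool --deltas '[[[0.3,0,0.8],0],[[0.3,0,2.5],0],[[0.3,0,4.5],0],[[0.3,0,6.5],0],[[0.3,0,8.5],0],[[0.3,0,10.5],0],[[0.3,0,12.2],0],[[0.3,0,13.3],0],[[0.3,0,13.8],0],[[0.3,0,13.8],0]]'

```text
time_s: 14.6
position: [0.4139, 0.0902, 0.2283]
eef_rot: [-0.0, 0.78, -0.625, 0.002]
contact_force: [-0.3, -0.3, -0.5]
opening: 0.755
```

Request:
drive_tool --deltas '[[[0,-0.6,0],0],[[0,-1.4,0],0],[[0,-2.1,0],0],[[0,-2.8,0],0],[[0,-3.5,0],0],[[0,-4.4,0],0],[[0,-5.5,0],0],[[0,-6.7,0],0],[[0,-7.7,0],0],[[0,-8.2,0],0]]'

```text
time_s: 15.85
position: [0.4946, 0.1082, 0.2286]
eef_rot: [-0.0, 0.78, -0.625, 0.002]
contact_force: [-2.5, -0.9, 1.8]
opening: 0.753
```

```bash
cat > look.py <<'E'
from h import *
import sys
n=sys.argv[1]
s=manip.observe();print(s['position'],s['contact_force'],s['opening'])
im,c=snap('wrist','w'+n)
im,c=snap('scene','s'+n); cv2.imwrite('pics/s'+n+'c.png',cv2.resize(im[120:400,150:450],None,fx=2.1,fy=2.1))
for t in ['crate_stamped_edge','crate_stamped','crate_plain_edge','ring_cone','jar','mug']:
    for r in viewer.spot_point('scene',t)[:3]: print(t,round(r['score'],2),w(c,r['xyz']).round(3),proj(c,w(c,r['xyz'])).round())
E
python3 look.py 6
```

```text
[0.49455819 0.10824009 0.22858742] [-2.46845148 -0.86280682  1.76768555] 0.7526791179118669
crate_stamped_edge 0.9 [0.421 0.292 0.003] [431. 257.]
crate_stamped_edge 0.8 [0.62  0.139 0.   ] [324. 273.]
crate_stamped 0.98 [0.698 0.372 0.002] [388. 368.]
crate_stamped 0.81 [ 0.39   0.266 -0.   ] [429. 243.]
crate_stamped 0.68 [0.619 0.14  0.039] [325. 264.]
crate_plain_edge 0.88 [ 0.555 -0.155  0.003] [252. 186.]
crate_plain_edge 0.88 [ 0.373 -0.001  0.001] [345. 179.]
crate_plain_edge 0.7 [ 0.327 -0.317  0.   ] [269. 112.]
ring_cone 0.53 [0.598 0.01  0.002] [288. 234.]
jar 0.74 [ 0.556 -0.363 -0.   ] [197. 146.]
mug 0.68 [0.53  0.378 0.002] [437. 313.]
```

View pics/s6c.png

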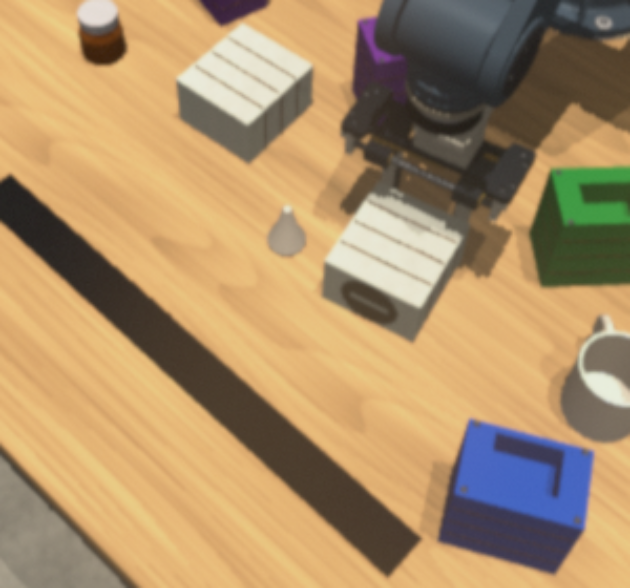

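View pics/w6.png

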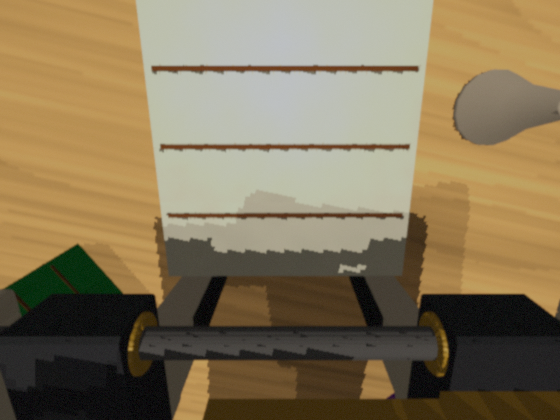

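The crate slides straight, with both fingers square on the lid. The networks put its leading edge at (0.620, 0.139), and the TCP pose gives x = 0.619. About 17 cm remain.

Request:
drive_tool --deltas '[[[0,-0.6,0],0],[[0,-1.7,0],0],[[0,-3.0,0],0],[[0,-4.3,0],0],[[0,-5.6,0],0],[[0,-6.9,0],0],[[0,-8.2,0],0],[[0,-9.5,0],0],[[0,-10.6,0],0],[[0,-11.2,0],0]]'

```text
time_s: 17.5
position: [0.6038, 0.1326, 0.2291]
eef_rot: [-0.0, 0.78, -0.625, 0.002]
contact_force: [-3.0, -0.8, 2.3]
opening: 0.754
```

Request:
drive_tool --deltas '[[[0,-0.4,0],0],[[0,-0.9,0],0],[[0,-1.5,0],0],[[0,-2.1,0],0],[[0,-2.7,0],0],[[0,-3.3,0],0],[[0,-3.9,0],0],[[0,-4.3,0],0],[[0,-4.5,0],0],[[0,-4.5,0],0]]'

```text
time_s: 18.75
position: [0.6478, 0.1425, 0.2294]
eef_rot: [-0.001, 0.78, -0.625, 0.003]
contact_force: [-0.4, 0.5, 0.1]
opening: 0.753
```

```bash
python3 look.py 7
```

```text
[0.64784249 0.14249107 0.22939117] [-0.36717799  0.54926637  0.10464911] 0.7525805747433493
crate_stamped_edge 0.95 [0.421 0.288 0.002] [429. 256.]
crate_stamped 0.89 [0.392 0.265 0.001] [428. 243.]
crate_stamped 0.84 [0.773 0.17  0.036] [288. 322.]
crate_stamped 0.79 [0.698 0.369 0.001] [386. 368.]
crate_plain_edge 0.97 [ 0.329 -0.32  -0.   ] [268. 112.]
crate_plain_edge 0.85 [ 0.373 -0.001  0.001] [345. 179.]
crate_plain_edge 0.82 [ 0.554 -0.158  0.002] [251. 185.]
jar 0.79 [ 0.551 -0.361  0.002] [199. 145.]
mug 0.98 [0.533 0.378 0.004] [436. 314.]
```

View pics/s7c.png

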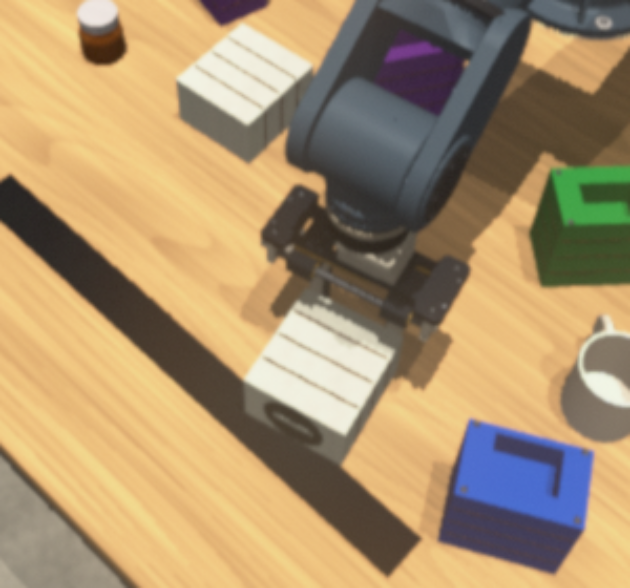

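```bash
python3 - <<'E'
from h import *
c=cal('scene')
for u,v in [(420,540),(388,576),(404,558),(246,410),(340,465)]: print(ray(c,(150+u/2.1,120+v/2.1),0).round(3))
for u,v in [(154,205),(140,213)]: print(ray(c,(u,v),0).round(3))
E
```

```text
[0.762 0.328 0.   ]
[0.808 0.327 0.   ]
[0.786 0.328 0.   ]
[0.78  0.118 0.   ]
[0.758 0.225 0.   ]
[ 0.76  -0.288  0.   ]
[ 0.799 -0.293  0.   ]
```

In the same picture the line's centre comes out at x ≈ 0.785 and the leading edge at x ≈ 0.77. I'll push another 1.6 cm.

Request:
drive_tool --deltas '[[[0,-0.3,0],0],[[0,-0.6,0],0],[[0,-0.9,0],0],[[0,-1.2,0],0],[[0,-1.4,0],0],[[0,-1.6,0],0],[[0,-1.6,0],0],[[0,-1.6,0],0],[[0,-1.2,0],0],[[0,-0.5,0],0]]'

```text
time_s: 20.4
position: [0.6522, 0.1434, 0.2294]
eef_rot: [-0.0, 0.78, -0.625, 0.003]
contact_force: [-0.0, -0.3, -0.9]
opening: 0.753
```

Request:
drive_tool --deltas '[[[0,1.0,0],0],[[0,3.0,0],0],[[0,4.5,-1],0],[[0,6,-4],0],[[0,7.0,-8],0],[[0,10,-12],0],[[0,14,-16],0],[[0,19,-18],0],[[0,24,-18],0],[[0,26,-18],0]]'

```text
time_s: 21.65
position: [0.3948, 0.0868, 0.4085]
eef_rot: [-0.001, 0.78, -0.625, 0.003]
contact_force: [0.3, 0.1, -0.0]
opening: 0.75
```

```bash
python3 look.py 8; python3 - <<'E'
from h import *
im,c=snap('top','t8'); cv2.imwrite('pics/t8c.png',cv2.resize(im[120:285,150:400],None,fx=3,fy=3))
for t in ['crate_stamped_edge','crate_plain_edge','line','ring_cone','mug','jar']:
    for r in viewer.spot_point('top',t)[:3]: print('top',t,round(r['score'],2),w(c,r['xyz']).round(3))
E
```

```text
[0.3948344  0.08678317 0.40846098] [ 0.26965411  0.13371571 -0.04866246] 0.74976191282064
crate_stamped_edge 0.8 [0.79  0.173 0.001] [283. 335.]
crate_stamped_edge 0.64 [0.422 0.29  0.001] [430. 258.]
crate_stamped 0.77 [0.39  0.263 0.001] [428. 242.]
crate_stamped 0.59 [0.696 0.368 0.002] [387. 366.]
crate_plain_edge 0.8 [0.371 0.002 0.002] [346. 179.]
crate_plain_edge 0.7 [ 0.557 -0.156  0.005] [251. 186.]
crate_plain_edge 0.66 [ 0.33  -0.318  0.001] [268. 112.]
ring_cone 0.62 [0.602 0.008 0.002] [286. 235.]
jar 0.88 [ 0.554 -0.361  0.003] [198. 145.]
mug 0.8 [0.533 0.379 0.002] [436. 315.]
top crate_stamped_edge 0.95 [0.669 0.355 0.003]
top crate_stamped_edge 0.28 [0.79  0.174 0.038]
top crate_plain_edge 0.96 [ 0.335 -0.317 -0.001]
top line 0.82 [0.79  0.022 0.001]
top ring_cone 0.57 [0.608 0.013 0.004]
top mug 0.69 [0.675 0.151 0.033]
top mug 0.59 [ 0.534  0.375 -0.002]
top jar 0.81 [ 0.555 -0.36  -0.001]
top jar 0.34 [ 0.559 -0.154  0.04 ]
top jar 0.22 [0.607 0.007 0.008]
```

View pics/s8c.png

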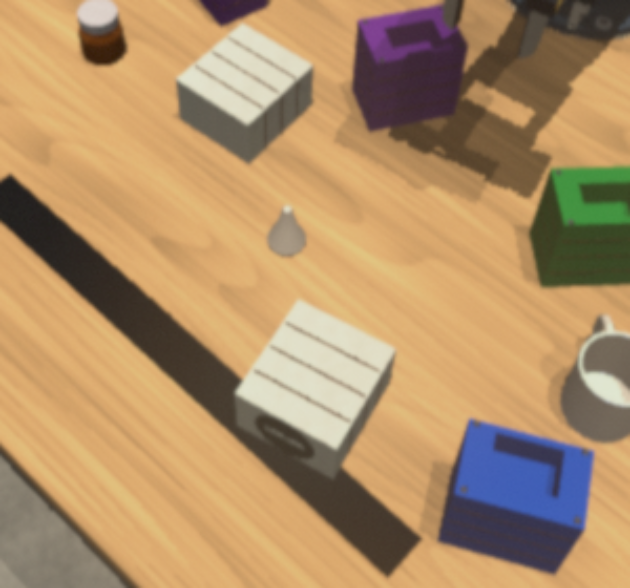

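View pics/t8c.png

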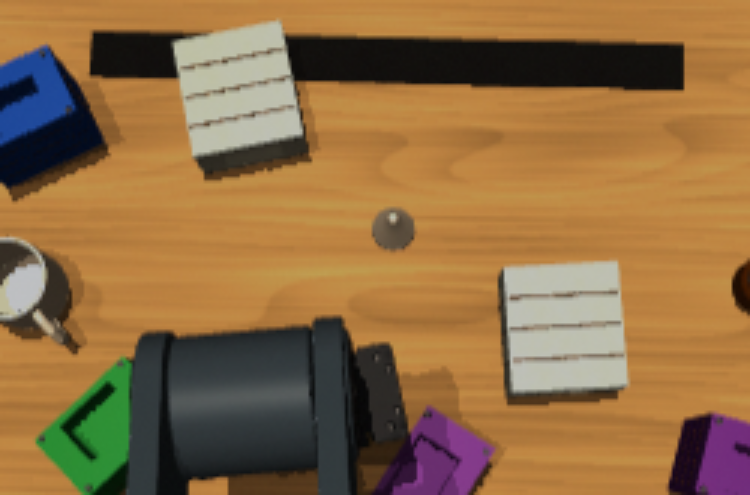

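The stamped crate's leading edge is on the strip, at x ≈ 0.790 against a line centre of about 0.79. The plain crate, mug, jar and cone are where they were, and the arm is clear of everything. Handing in.

```bash
python3 -c "
from bench import manip
print(manip.finish_job())"
```

```text
the job is handed in; nothing more can be done
None
```

I tipped both crates towards the robot by hooking the closed fingertips in their lid slots. The scene camera then showed the stamp on the left crate and plain white on the right. I pushed the left crate straight away from the robot with the fingers 7 cm apart, backed off, and handed in at about 22 s of the 67 s allowed. The hand-in gave no verdict.

My last checks:
- **Stamped crate:** its leading edge is at x ≈ 0.790, y ≈ 0.173. The line's centre there is at x ≈ 0.785 to 0.791, so it is within about 5 mm (the limit is 30 mm).
- **Plain crate:** it lies where it was tipped, with its edge about 10 mm from the start reading (the limit is 60 mm).
- **Mug, jar and cone:** unmoved to within measurement error.
- **Robot:** contact forces were near zero, and the arm was clear of everything.

Two readings disagreed. The first scene-camera reading put the line at x = 0.779 and the top camera put it at 0.789. The final edge position is well within tolerance for either. In the last top view the networks also gave some false hits, such as "mug" on the crate; the pictures themselves showed nothing wrong.

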